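Press the battery pack flat and slide it home under the charger's leaf spring

ROBOT

A 6-joint arm with a two-finger parallel gripper is mounted at the origin on a cart in front of the work surface, level with it; the furniture and walls round the work are solid. World frame = base frame: x ahead of the robot, y to its left, z up, the work surface at z = 0. Lengths are in mm, angles in rad, forces in N, time in s.
With the tool pointing down it reaches from about 275 to 825 mm from the base axis. Payload 5.2 kg.
Tool frame: the origin (TCP) lies at the very end of the fingers, on their centre line; the grasp point (between the pads) lies 19 mm behind it; z points along the fingers, y is the direction in which the jaws open and shut (so a half turn about z gives the same grasp; the last joint's range is limited). The gripper opens to 93 mm and grips with 3 to 60 N. Pads are 15 mm wide; open, the fingers measure 128 mm over their backs; the gripper's body (75 mm by 188 mm) begins 65 mm behind the grasp point.
Start: joints at [-1.328, 0.259, 1.535, -0, 1.348, -0.203], TCP at [237.169, -496.242, 218.653] pointing down, gripper open.
Joint ranges: [-3.14, 3.14], [-0.91, 2.08], [0.19, 2.58], [-1.22, 4.36], [0.22, 2.71], [-3.12, 3.12]. Speed limits (rad/s): [2.57, 2.57, 3.14, 3.14, 3.14, 3.14].

INTERFACE

Orientations are given as [roll, pitch, yaw] about the fixed x, y, z axes, in that order (R = Rz(yaw) Ry(pitch) Rx(roll)).
In Python, from bench import robot gives the robot as it stands. The module is installed in compiled form; this text tells all that it offers. Calls block until the motion is done:
- robot.move_ptp(position, orientation): joint-space move of the TCP to a pose.
- robot.move_linear(position, ori=None, speed=150, f_stop=None): straight line of the TCP; ori=None keeps the orientation; speed is the mean speed in mm/s. With f_stop (N) it stops when the force on the tool has changed by that much, and returns True; else False.
- robot.move_j(angles): joint-space move.
- robot.move_gripper(opening): opening from 0.0 (shut) to 1.0 (fully open); the grip force is fixed at half the most; returns when the fingers have stopped.
- robot.sleep(seconds).
- robot.inverse_kinematics(position, orientation): joint angles nearest the present ones, or None.
- robot.get_image(name): name is "side" or "top"; returns a dict with "img" (400x640x3 uint8, blue, green, red), "fovy" (degrees; the focal length in pixels is half the picture's height over the tangent of half this angle, whatever the lens; pixels are square), "cx", "cy" (the principal point, pixels), "k1" (the pictures are not rectified: a ray, as slopes to the right and down, at radius r is drawn at 1 + k1 r^2 times it, then the intrinsics apply), "eye" and "orientation" of the camera in the world. Camera axes: x right, y down, z forward; pixel columns grow to the right and rows downward; lengths in mm; the calibration is good to about 2 mm. A picture is of the moment at which its call begins. There is no depth.
A pose or a line that the arm cannot do raises robot.MotionError and nothing moves.
- robot.hand_in(): hands the job in, once; it reports no verdict.
Readings, each from a call of its own:
- robot.current_t(): time.
- robot.current_qpos(): joint angles.
- robot.current_joint_vel(): joint speeds.
- robot.current_joint_efforts(): joint torques, N m.
- robot.current_tcp_pos(): TCP position.
- robot.current_eef_rot(): TCP orientation.
- robot.current_contact_force(): force on the tool from outside, world axes, zero at the start.
- robot.current_ft_torque(): the same for the moment, N m.
- robot.current_gripper_width(): opening from 0.0 (shut) to 1.0 (fully open).
Only numpy, scipy, OpenCV 4.12 (cv2) and the standard library are available. Lean on these libraries where they do the work, as an engineer would, in place of code of your own. Each camera call takes 0.05 s, during which the arm holds its last target.

TASK

Two identical desk chargers for handset battery packs stand on the worktop. In one the pack is fully home; in the other the pack was only laid in, its nose propped up by the sprung charging contacts in front of the steel leaf spring. With the fingertips, press that loose pack down firmly on its ribbed thumb pad until it lies flat and, keeping it pressed, push it along its bay under the leaf spring until its nose meets the end stop, then let go so that the spring holds it there; do not pick the pack up, and leave the other charger and the small things beside them alone.

Things in the scene. Friction and masses are not known exactly. Their poses are not given: they have to be found in the camera images.
- charger: Charger to be loaded: grey plastic block fixed to the worktop, 172 x 77 mm. Origin: under its centre at z = 0; +x is the way the pack slides in, z up. Bay floor 12 mm above the worktop, 53 mm wide between side guides 9 mm high (the pack's top stands 5 mm above them), open at the -x end. End block 29 mm high beyond the stop; highest point (leaf clamp) 34 mm. Place and yaw vary.
- stop (a point): End stop of that charger: on the bay's centre line at bay-floor height, 66 mm along the charger's +x from its centre. The pack's nose must come against this upright face.
- charger_full: The other charger, same shape, size, origin and axes, with a pack already home in it and the leaf spring resting on that pack; all of it is fixed. Leave it untouched. Which of the two stands on the left varies.
- pack: Loose black plastic battery pack, 92 long x 50 wide x 14 mm high, about 0.11 kg, in the charger's bay with 1.5 mm play to each guide. Origin: centre of its underside; +x to its nose, z out of its top. At the start its tail edge rests on the bay floor and its nose is propped up about 9 mm (0.1 rad) by the contacts, 47 to 55 mm short of the stop and 5 to 13 mm short of the leaf's lip.
- pack_nose (a point): Middle of the pack's lower front edge, 46 mm ahead of its origin; coincides with point stop when home. While propped up, the nose stands higher than the leaf's lip and runs against its end: pushing on the tail only makes it rise more. Lying flat it passes under.
- thumb_pad (a point): Where to press: on the pack's top, 18 mm behind its middle. The top is flat and ribbed from here to the tail. A thumb stop (ridge 3 mm high, 4 mm long, 36 mm wide) crosses the pack 4 to 8 mm behind its middle: a tip on the pad pushes it forward. About 10 N down here lays the nose flat on the rigid bay floor (more if further back). 12 to 20 N is right while sliding, with up to about 20 N forward.
- leaf_lip (a point): Middle of the free end of the steel leaf spring (strip 26 mm wide) over the bay. From its clamp on the end block the strip slopes down to a bend, 28 mm before the stop, and turns up into this lead-in lip, 42 mm before the stop. At rest lip 16.5 mm and bend 11 mm above the bay floor, so a flat pack lifts the leaf about 3 mm. With the pack home its thumb ridge is 8 mm short of the lip.
- leaf (a joint): Angle of the leaf spring, rad: 0 at rest, grows as the pack lifts it, about 0.08 with the pack under it; it then presses on the pack with about 9 N.
- contacts (a joint): Travel in m of the two round-topped brass charging contacts in the bay floor, 62 mm before the stop: 0 when up (8 mm above the floor), about 0.008 under a flat pack. Together they push up with 3.1 N (up) to 3.9 N (down).
- dropper: White eye-drop bottle, 25 mm across, 88 mm tall, standing beside the chargers. Origin: centre of its underside. Leave alone.
- prism: Small white tonometer prism, 20 mm across and 21 mm tall, standing behind the chargers. Origin: centre of its underside. Leave alone.
- lens_case_2: Contact lens case with two screw caps, 36 x 72 x 18 mm, lying near the robot's centre line. Origin: centre of its underside. Leave alone.
There are look-alikes about, which are no part of the job. Leave any purple or red look-alike of the pack alone.

How it is judged (in metres and radians):
On the way, in this order (a step that is already met when the one before it is completed fails the run):
1. the fingertips press the loose pack down on its contacts before it reaches the bend of the leaf spring (value of joint contacts above 0.006 m and contact force between the fingers and pack above 4 N and x of pack_nose in the frame of charger below 0.034 m), for 0.05 s.
2. the pack, still pressed by the fingertips, lifts the leaf spring as its nose passes under it (value of joint leaf above 0.04 rad and value of joint contacts above 0.006 m and contact force between the fingers and pack above 4 N), for 0.05 s.
At the end, for the whole second after the job is handed in: The pack lies flat (within 0.03 rad) and straight in its bay at rest with its nose against the end stop (within 2.5 mm), the leaf spring lifted and resting on it, and the charging contacts pressed down by at least 6.5 mm; nothing else holds it (horizontal distance between pack_nose and stop below 0.0035 m and x of pack_nose in the frame of charger above 0.0635 m and angle between the z axis of pack and the z axis of charger, either way round below 0.03 rad and angle between the x axis of pack and the x axis of charger, either way round below 0.08 rad and value of joint contacts above 0.0065 m and value of joint leaf above 0.05 rad and linear speed of pack below 0.01 m/s); the robot touches nothing.
It fails at once if the loose pack was picked up out of its bay (z of pack in the frame of charger above 0.027 m or angle between pack's own z axis and vertical above 0.35 rad).
It fails at once if the charger that was already loaded was touched (contact force between the arm and charger_full above 1 N).
It fails at once if a bystander was moved by more than 15 mm (distance of any of dropper, prism, lens_case_2 from where it was at the start of the episode above 0.015 m).
It also fails if it takes over 51 s, if anything falls off the work surface, if the arm or the gripper's body presses on something with over 40 N, if the wrist force passes 120 N, or if a joint passes its speed limit or range.

## Working session

There is one attempt and no reset: what is moved stays moved. The work goes in short steps, each a Python script; the robot and the scene stay as the last script left them, time stands still between calls to the robot, and variables do not carry over. Pictures are saved under pics/ and viewed, and the job is handed in when it is done.

```bash
mkdir -p pics; ls
python3 - <<'E'
from bench import robot
import cv2
print(robot.current_t())
for n in("side","top"):
    d=robot.get_image(n); cv2.imwrite(f"pics/{n}0.png",d["img"]); print(n,{k:v for k,v in d.items() if k!="img"})
print(robot.current_eef_rot(), robot.current_tcp_pos(), robot.current_contact_force(), robot.current_t())
E
```

```text
pics
0.0
side {'fovy': 46.26543159558308, 'cx': 311.49276028860385, 'cy': 198.0645177401884, 'k1': -0.06782776158586289, 'eye': array([ 462.07669021, -798.87212481,  617.88046104]), 'orientation': array([-2.07010734, -0.01382591, -0.15136665])}
top {'fovy': 55.13043844782962, 'cx': 325.7338895620824, 'cy': 195.30425571050654, 'k1': -0.08114718873327408, 'eye': array([429.03535855, 223.49954894, 923.84280418]), 'orientation': array([-2.90435816e+00,  5.42321254e-04, -1.56934519e+00])}
[-3.14004148e+00 -3.24796806e-04  4.45809473e-01] [ 237.05701837 -495.77117319  217.91738569] [ 0.05709964 -0.13283362 -0.24293725] 0.1
```

View pics/side0.png

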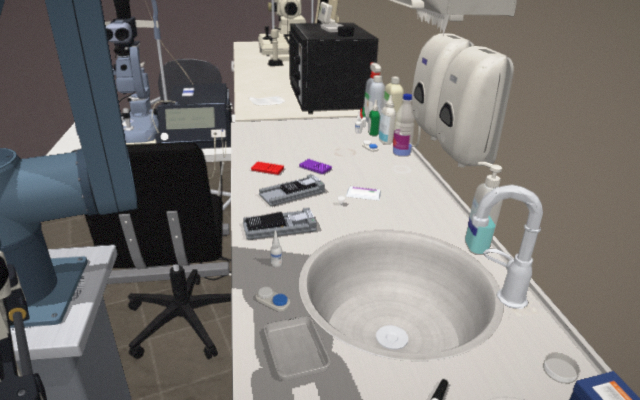

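View pics/top0.png

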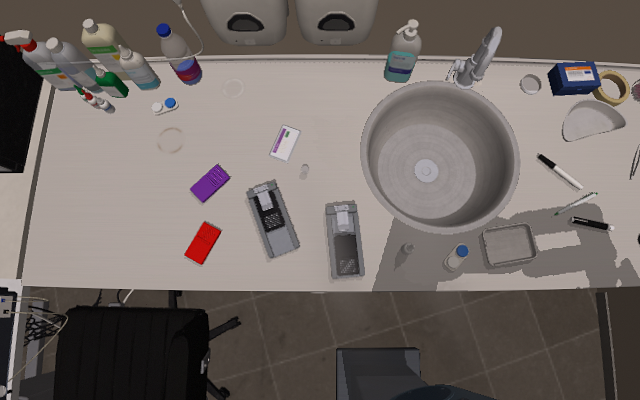

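Run:
```python
import cv2
a=cv2.imread("pics/top0.png")[170:290,235:375]; cv2.imwrite("pics/topc.png",cv2.resize(a,None,fx=5,fy=5,interpolation=cv2.INTER_CUBIC))
a=cv2.imread("pics/side0.png")[170:245,230:340]; cv2.imwrite("pics/sidec.png",cv2.resize(a,None,fx=7,fy=7,interpolation=cv2.INTER_CUBIC))
```

```text
(no output)
```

View pics/topc.png

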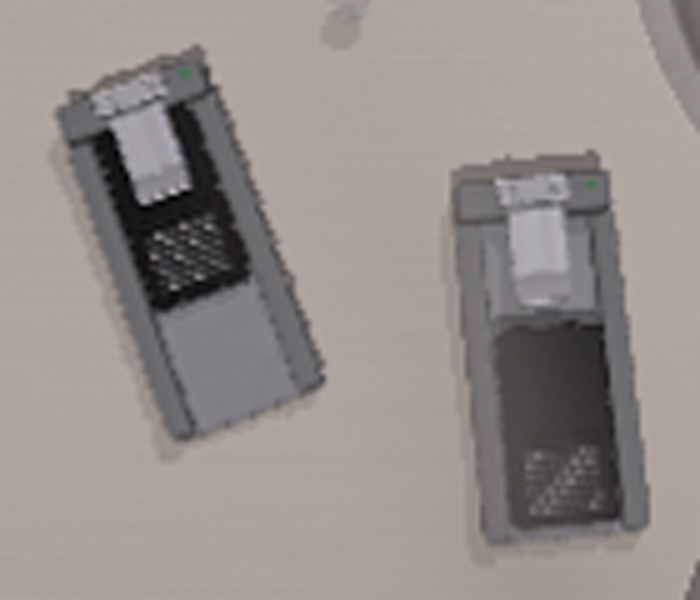

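View pics/sidec.png

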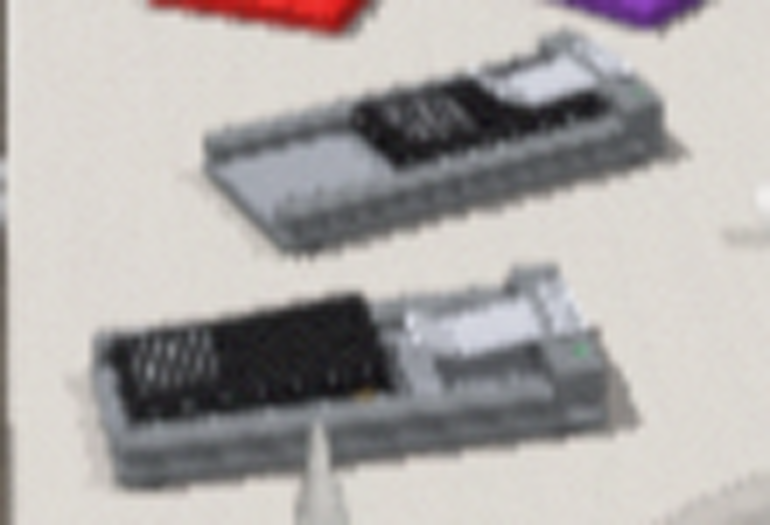

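The loose pack is in the charger at top px (345,240), side px (280,224): its pack sits back from the clamp with its nose up, and you can see bay floor in front of it. The other one, top (272,218), side (292,189), has its pack under the leaf, so it is charger_full. The purple (210,183) and red (203,243) packs are look-alikes. Next I'll measure corners in both views.

```bash
cat > h.py <<'E'
import numpy as np, cv2
from scipy.spatial.transform import Rotation as R
def K(d):
    h=d["img"].shape[0]; f=h/2/np.tan(np.radians(d["fovy"])/2)
    return np.array([[f,0,d["cx"]],[0,f,d["cy"]],[0,0,1]]),np.array([d["k1"],0,0,0.])
def rays(d,px):
    k,D=K(d); u=cv2.undistortPoints(np.array(px,float).reshape(-1,1,2),k,D).reshape(-1,2)
    v=np.c_[u,np.ones(len(u))]@R.from_euler('xyz',d["orientation"]).as_matrix().T
    return np.array(d["eye"]),v
def onplane(d,px,z):
    e,v=rays(d,px); return e+v*((z-e[2])/v[:,2])[:,None]
def tri(d1,p1,d2,p2):
    e1,v1=rays(d1,p1); e2,v2=rays(d2,p2); out=[]
    for a,b in zip(v1,v2):
        s=np.linalg.lstsq(np.c_[a,-b],e2-e1,rcond=None)[0]; x=e1+a*s[0]; y=e2+b*s[1]; out.append(np.r_[(x+y)/2,np.linalg.norm(x-y)])
    return np.array(out)
def proj(d,P):
    k,D=K(d); Rm=R.from_euler('xyz',d["orientation"]).as_matrix()
    c=(np.array(P,float)-d["eye"])@Rm
    return cv2.projectPoints(c,np.zeros(3),np.zeros(3),k,D)[0].reshape(-1,2)
E
python3 - <<'E'
from bench import robot
from h import *
import pickle
d={n:robot.get_image(n) for n in("side","top")}; pickle.dump(d,open("d0.pkl","wb"))
print("center top",onplane(d["top"],[[345,240],[353.4,206.6],[405,250]],20))
print("center side",onplane(d["side"],[[280,224]],20))
t=d["top"]["img"]; s=d["side"]["img"]
cv2.imwrite("pics/t1.png",cv2.resize(t[195:285,320:370],None,fx=12,fy=6.6) if 0 else cv2.resize(t[196:284,318:372],None,fx=6.8,fy=6.8,interpolation=cv2.INTER_CUBIC))
cv2.imwrite("pics/s1.png",cv2.resize(s[204:242,238:322],None,fx=9.5,fy=9.5,interpolation=cv2.INTER_CUBIC))
E
```

```text
center top [[538.95265989 178.61475164  20.        ]
 [619.64187422 157.56374021  20.        ]
 [515.15067343  37.23374749  20.        ]]
center side [[540.22099182 163.74167236  20.        ]]
```

View pics/t1.png

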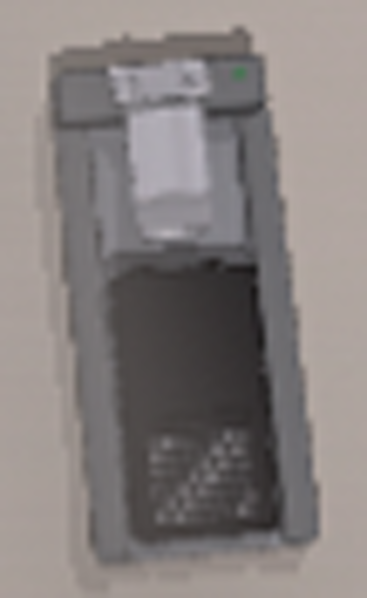

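View pics/s1.png

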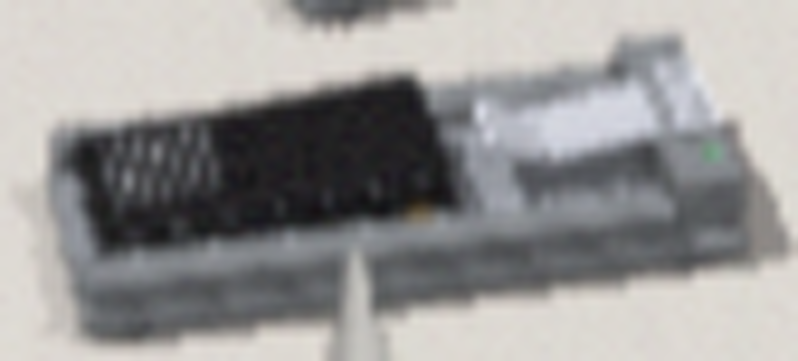

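Run:
```python
from h import *
import pickle
d=pickle.load(open("d0.pkl","rb")); T,S=d["top"],d["side"]
tp=lambda a:(np.array(a,float)+.5)/6.8-.5+[318,196]
sp=lambda a:(np.array(a,float)+.5)/9.5-.5+[238,204]
tt=tp([[314,541],[97,556],[240,72],[262,100]]);ss=sp([[85,262],[57,132],[713,150],[738,125]])
print(np.round(tri(T,tt,S,ss),1))
# grey charger mask in top
def big(m,c):
    n,l,st,ce=cv2.connectedComponentsWithStats(m.astype(np.uint8)); return l==l[c[1],c[0]]
t=T["img"].astype(int); print("samples",t[250,330],t[230,328],t[250,345],t[215,310],t[225,333])
v=t.max(2); sat=t[...,2]-t[...,0]; print(v[235,322:372],sat[235,322:372])
s=S["img"].astype(int); print(s[...].max(2)[205:245,290])
```

```text
[[4.580e+02 1.362e+02 2.370e+01 2.000e+00]
 [4.529e+02 2.099e+02 1.760e+01 1.500e+00]
 [6.190e+02 1.595e+02 2.950e+01 5.000e-01]
 [6.156e+02 1.522e+02 3.940e+01 1.760e+01]]
samples [113 112 115] [116 114 118] [62 62 67] [156 161 171] [136 132 134]
[171 171 160 154 157 114 112 118 120 120 116 107 107  96  90  78  70  63
  68  76  77  77  71  61  62  55  46  43  60  44  37  37  32  35 107 112
 110 112 113 170 176 175 175 175 175 175 175 176 175 175] [14 14 13 13 14 10  2  1  2  2  1  1  1  2  2  3  5  5  4  2  2  2  2  3
  2  2  4  4  1  3  3  3  1  1 -1 -2 -2 -3  6 15 16 17 16 17 16 16 16 17
 16 15]
[221 221 221 221 220 219 200 164 150 162 181 195 196 189 168 162 160 161
 162 168 168 153 145 127  95  84  97 108 103 108 177 219 221 221 221 222
 221 220 221 219]
```

```bash
cat > m.py <<'E'
from h import *
import pickle
d=pickle.load(open("d0.pkl","rb")); T,S=d["top"],d["side"]
t=T["img"].astype(float)
sat=t[...,2]-t[...,0]; dark=t.max(2)
def cross(a,thr,c,step):   # walk from c outward until a>thr
    i=c
    while a[i]<thr: i+=step
    return i-step*(a[i]-thr)/(a[i]-a[i-step])
L=[];Rr=[]
for y in range(217,270):
    c=int(round(331+(y-220)*5/42.)); L.append([cross(sat[y],7.5,c+1,-1),y])
    c=int(round(357+(y-220)*5/42.)); Rr.append([cross(sat[y],7.5,c,1),y])
def fit(P):
    W=onplane(T,P,21)[:,:2]
    for _ in range(3):
        a=np.polyfit(W[:,0],W[:,1],1); r=W[:,1]-np.polyval(a,W[:,0]); W=W[abs(r)<2*r.std()+.3]
    return a,r.std()
aL,sL=fit(L);aR,sR=fit(Rr); print(aL,sL,aR,sR)
yaw=np.arctan((aL[0]+aR[0])/2); x0=540
w=(np.polyval(aL,x0)-np.polyval(aR,x0))*np.cos(yaw); yc=(np.polyval(aL,x0)+np.polyval(aR,x0))/2
print("yaw",yaw,"width",w,"axis y at 540",yc)
u=np.array([np.cos(yaw),np.sin(yaw)])
# pack extents: tail edge and block edges along centre columns
m=((dark<95)&(sat<12)); m[:205]=0;m[285:]=0;m[:,:325]=0;m[:,368:]=0
n,l,st,ce=cv2.connectedComponentsWithStats(m.astype(np.uint8)); k=1+st[1:,4].argmax(); print(st[k],ce[k])
cs=max(cv2.findContours((l==k).astype(np.uint8),0,1)[0],key=len); box=cv2.boxPoints(cv2.minAreaRect(cs)); print("pack box px",box)
for b in box: print(b,[np.round(onplane(T,[b],z)[0],1) for z in (26,35)])
o=np.array([540,yc]);
# tail end of charger: rows along guide centres
tl=[]
for x in list(range(334,338))+list(range(360,364)):
    tl.append([x,cross(sat[:,x],7.5,270,1)])
W=onplane(T,tl,21)[:,:2]; print("tail end along:",np.round((W-o)@u,1))
W=onplane(T,[[353.1,206.3]],29)[:,:2]; print("LED",(W-o)@u,(W-o)@np.array([-u[1],u[0]]))
E
python3 m.py
```

```text
[9.90241424e-02 1.65555926e+02] 0.21977342641397196 [ 0.09957807 87.92005984] 0.19392013914728107
yaw 0.09897663032494838 width 76.95824503500121 axis y at 540 180.3605901530563
[334 232  28  44 924] [346.245671   253.10822511]
pack box px [[331.05035 233.52785]
 [354.7517  230.22069]
 [361.      275.     ]
 [337.29865 278.3072 ]]
[331.05035 233.52785] [array([553.5, 211.6,  26. ]), array([552.2, 211.8,  35. ])]
[354.7517  230.22069] [array([561.4, 155.7,  26. ]), array([560.1, 156.3,  35. ])]
[361. 275.] [array([457.3, 142.7,  26. ]), array([457. , 143.6,  35. ])]
[337.29865 278.3072 ] [array([449.8, 197.4,  26. ]), array([449.6, 197.7,  35. ])]
tail end along: [-87.4 -87.7 -87.8 -87.4 -87.6 -87.7 -87.9 -87.7]
LED [75.97282687] [-29.08422957]
```

```bash
cat >> m.py <<'E'
print('----')
C=np.array([540,yc])-1.6*u; v=np.array([-u[1],u[0]])
for x in range(340,358,3): print(x,dark[225:240,x].astype(int),dark[266:282,x].astype(int))
# resample along charger axis at z=26
g=np.arange(-92,40,2.0)
prof=[]
for lat in (-15,-8,0,8,15):
    P=np.c_[C+g[:,None]*u+lat*v,np.full(len(g),26.)]; q=proj(T,P).astype(np.float32)
    prof.append(cv2.remap(T["img"].max(2),q[:,0].reshape(-1,1),q[:,1].reshape(-1,1),cv2.INTER_LINEAR).ravel())
for i,a in enumerate(g): print(a,[int(p[i]) for p in prof])
E
python3 m.py|sed -n '/----/,$p'
```

```text
----
340 [142 142 148 148 153 157 116 117  85  85  68  65  70  70  70] [ 79  90  92  84  76  79  79  76  74  78 104 119 135 150 156 162]
343 [142 146 149 148 156 174 113  81  84  86  77  58  64  64  64] [ 77  79  84 102 108  89  93  73  71  96 120 118 136 150 147 155]
346 [141 146 149 146 131 136 114  78  82  80  62  55  57  59  59] [112  83  88  93 100  84  87  70  70 100 123 115 134 150 156 163]
349 [136 138 138 138 137 137 130  92  86  40  43  52  52  53  54] [120  79  86  72  79  75  77  66  74 104 119 135 150 149 158 164]
352 [136 137 137 137 138 138 132  90  94  87  37  47  47  49  49] [ 74  69  72  65  68  73  63  60  66 101 117 137 151 149 159 165]
355 [105 107 105 104 101  99 102  93  84  74  35  44  57  31  32] [ 59  59  77  80  66  69  60  54  94 122 120 139 152 161 167 166]
-92.0 [158, 151, 154, 149, 149]
-90.0 [152, 150, 148, 149, 148]
-88.0 [141, 144, 143, 140, 143]
-86.0 [126, 129, 129, 126, 132]
-84.0 [121, 112, 122, 122, 118]
-82.0 [110, 97, 109, 111, 108]
-80.0 [82, 67, 85, 89, 86]
-78.0 [56, 62, 71, 69, 74]
-76.0 [61, 64, 70, 74, 74]
-74.0 [80, 71, 75, 103, 93]
-72
[... 834 characters left out ...]
 76]
-10.0 [52, 58, 64, 70, 75]
-8.0 [52, 59, 64, 70, 75]
-6.0 [53, 57, 64, 70, 75]
-4.0 [52, 56, 63, 70, 74]
-2.0 [51, 56, 63, 70, 74]
0.0 [51, 57, 62, 69, 74]
2.0 [50, 57, 62, 68, 74]
4.0 [50, 55, 62, 68, 73]
6.0 [50, 55, 61, 68, 73]
8.0 [50, 54, 59, 68, 73]
10.0 [55, 52, 62, 63, 71]
12.0 [62, 57, 73, 71, 72]
14.0 [77, 72, 83, 80, 79]
16.0 [89, 90, 84, 85, 89]
18.0 [102, 90, 82, 95, 90]
20.0 [130, 120, 97, 117, 114]
22.0 [137, 124, 132, 116, 122]
24.0 [137, 125, 169, 151, 123]
26.0 [137, 133, 156, 154, 122]
28.0 [137, 146, 149, 150, 121]
30.0 [137, 149, 149, 148, 121]
32.0 [137, 147, 148, 147, 121]
34.0 [136, 143, 145, 142, 123]
36.0 [134, 151, 143, 148, 126]
38.0 [137, 166, 152, 167, 128]
```

```bash
cat > g.py <<'E'
import numpy as np
yaw=0.0990; u=np.array([np.cos(yaw),np.sin(yaw)]); v=np.array([-u[1],u[0]])
C=np.array([540,180.36])-1.6*u
O=[np.pi,0,yaw]
def P(a,z,lat=0): return list(C+a*u+lat*v)+[z]
E
python3 - <<'E'
from bench import robot
from g import *; import cv2
print(P(-55,60))
print(robot.inverse_kinematics(P(-55,150),O), robot.inverse_kinematics(P(-55,150),[np.pi,0,yaw+np.pi]))
robot.move_gripper(0.0)
robot.move_ptp(P(-55,150),O)
robot.move_linear(P(-55,60),speed=120)
print(robot.current_t(),robot.current_tcp_pos(),robot.current_eef_rot(),robot.current_gripper_width(),robot.current_contact_force())
import pickle
d={n:robot.get_image(n) for n in("side","top")}; pickle.dump(d,open("d1.pkl","wb"))
t=d["top"]["img"]; s=d["side"]["img"]
a=cv2.resize(t[186:296,290:400],None,fx=5,fy=5,interpolation=cv2.INTER_CUBIC)
b=cv2.resize(s[154:264,228:348],None,fx=5,fy=5,interpolation=cv2.INTER_CUBIC)
cv2.imwrite("pics/t2.png",a);cv2.imwrite("pics/s2.png",b)
E
```

```text
[np.float64(483.67714183343884), np.float64(174.76574866944352), 60]
[ 1.29581834e-01  2.53271208e-01  1.71994906e+00 -4.44089210e-16
  1.16837238e+00  1.60137816e+00] [ 0.12958183  0.25327121  1.71994906  0.          1.16837238 -1.54021449]
5.0917 [484.28293849 174.73273422  60.53059887] [-3.14156301e+00 -1.04772274e-03  9.87817479e-02] 0.006041326809610576 [-1.16931936 -0.01537392  0.63913658]
```

View pics/t2.png

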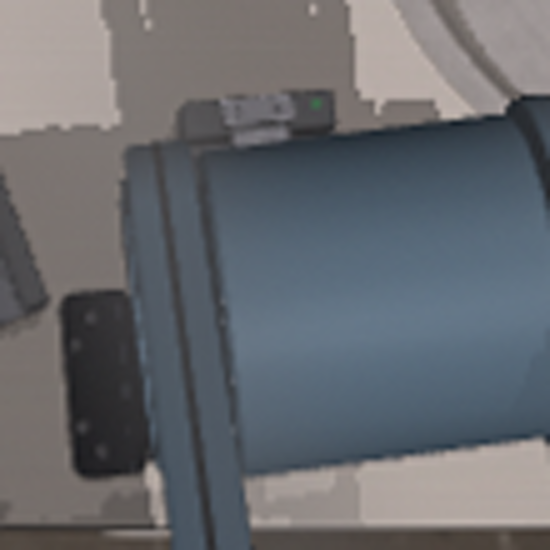

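View pics/s2.png

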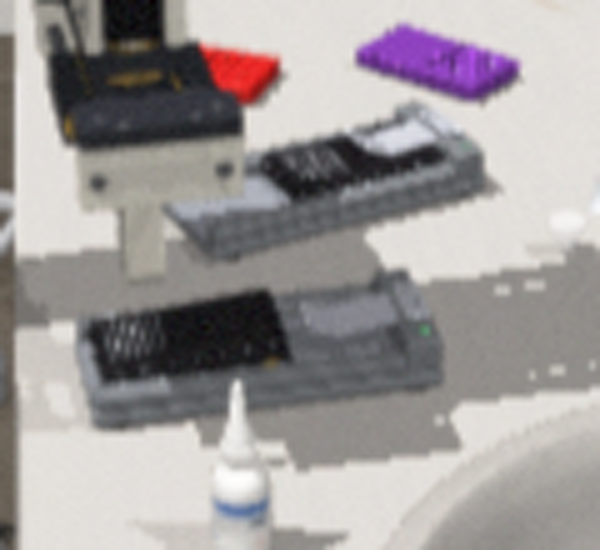

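Run:
```python
from h import *; from g import *
import pickle
d=pickle.load(open("d1.pkl","rb")); S=d["side"]
sp=lambda a:(np.array(a,float)+.5)/5-.5+[228,154]
f=lambda p:np.round([(p[0]-C[0])*u[0]+(p[1]-C[1])*u[1],(p[0]-C[0])*v[0]+(p[1]-C[1])*v[1]],1)
tp=[484.3,174.7,60.5]
print("tcp proj",proj(S,[tp]))
for a in([120,275],[165,275]): 
    # near face of finger lat=-17.5: intersect ray with vertical plane lat=-17.5
    e,r=rays(S,[sp(a)]); n=np.r_[v,0]; p0=np.r_[C-17.5*v,0]; k=((p0-e)@n)/(r[0]@n); p=e+k*r[0]; print("tip",f(p),p[2])
print("scaled px",sp([[120,275],[165,275]]))
im=S["img"].max(2)
# profile along charger axis in side view, z 27.., for several lat
g=np.arange(-92,30,2.); 
for nm,zz in (("pitched",lambda a:26+np.clip((a+80),0,91)*.1),):
    pr=[]
    for lat in(-12,-4,4,12):
        q=proj(S,np.c_[C+g[:,None]*u+lat*v,zz(g)]).astype(np.float32)
        pr.append(cv2.remap(im,q[:,:1],q[:,1:],1).ravel())
    for i,a in enumerate(g): print(a,[int(p[i]) for p in pr])
```

```text
tcp proj [[255.84921008 208.69890406]]
tip [-66.4 -17.5] 72.05987057417406
tip [-45.4 -17.5] 69.34828368641513
scaled px [[251.6 208.6]
 [260.6 208.6]]
-92.0 [201, 203, 217, 226]
-90.0 [186, 195, 213, 225]
-88.0 [161, 163, 187, 223]
-86.0 [157, 156, 143, 167]
-84.0 [158, 157, 118, 124]
-82.0 [124, 143, 102, 94]
-80.0 [81, 103, 65, 69]
-78.0 [49, 54, 41, 46]
-76.0 [41, 44, 38, 40]
-74.0 [53, 68, 51, 49]
-72.0 [73, 82, 79, 54]
-70.0 [82, 89, 67, 66]
-68.0 [80, 131, 73, 84]
-66.0 [80, 83, 82, 62]
-64.0 [91, 83, 89, 90]
-62.0 [66, 82, 78, 79]
-60.0 [88, 79, 124, 72]
-58.0 [75, 72, 93, 76]
-56.0 [69, 97, 77, 77]
-54.0 [63, 59, 66, 55]
-52.0 [52, 55, 53, 53]
-50.0 [38, 49, 45, 48]
-48.0 [50, 44, 54, 47]
-46.0 [40, 44, 43, 58]
-44.0 [26, 30, 29, 38]
-42.0 [21, 30, 25, 32]
-40.0 [26, 26, 23, 31]
-38.0 [23, 25, 24, 29]
-36.0 [22, 27, 24, 24]
-34.0 [22, 26, 24, 29]
-32.0 [21, 26, 24, 31]
-30.0 [21, 23, 24, 31]
-28.0 [23, 20, 22, 30]
-26.0 [26, 22, 21, 29]
-24.0 [27, 25, 23, 26]
-22.0 [27, 23, 23, 31]
-20.0 [26, 26, 24, 32]
-18.0 [24, 27, 25, 32]
-16.0 [25, 26, 21, 30]
-14.0 [29, 24, 24, 30]
-12.0 [30, 27, 27, 32]
-10.0 [26, 24, 27, 27]
-8.0 [23, 23, 23, 27]
-6.0 [20, 22, 22, 29]
-4.0 [22, 21, 24, 32]
-2.0 [25, 22, 25, 31]
0.0 [27, 24, 25, 32]
2.0 [24, 25, 26, 30]
4.0 [21, 25, 24, 28]
6.0 [22, 25, 26, 30]
8.0 [32, 33, 35, 46]
10.0 [63, 64, 59, 80]
12.0 [93, 91, 102, 113]
14.0 [103, 104, 104, 127]
16.0 [102, 105, 101, 126]
18.0 [104, 101, 100, 126]
20.0 [112, 103, 100, 126]
22.0 [128, 129, 100, 121]
24.0 [143, 137, 108, 114]
26.0 [140, 133, 107, 122]
28.0 [140, 129, 105, 121]
```

Run:
```python
from bench import robot
from g import *
np.set_printoptions(precision=2,suppress=True)
b=robot.current_contact_force(); print(b)
robot.move_linear(P(-57,38),speed=60)
b=robot.current_contact_force(); print(b,robot.current_tcp_pos())
r=robot.move_linear(P(-57,24),speed=12,f_stop=4)
print(r,robot.current_t(),robot.current_tcp_pos(),robot.current_contact_force()-b)
p=robot.current_tcp_pos()
for i in range(8):
    z=p[2]-0.7*(i+1)
    robot.move_linear(P(-57,z),speed=10)
    f=robot.current_contact_force()-b
    print(round(z,2),robot.current_tcp_pos(),f)
    if f[2]>12: break
print(robot.current_t())
import json; json.dump(list(b),open("b.json","w"))
```

```text
[-0.28 -0.76 -0.88]
[ 0.57 -0.84  0.13] [481.3  174.51  37.48]
True 6.4917 [481.83 174.59  28.74] [-1.14  1.16  6.47]
28.04 [481.99 174.6   28.57] [-0.95  0.22  5.76]
27.34 [482.28 174.63  28.04] [-1.03  0.8   7.21]
26.64 [482.54 174.69  27.48] [-0.86  1.21  7.66]
25.94 [482.81 174.71  26.93] [-2.16 -0.5   7.34]
25.24 [483.07 174.72  26.46] [-1.03  0.69  8.99]
24.54 [483.22 174.71  26.25] [-1.61 -0.53 14.08]
7.9917
```

```bash
cat > push.py <<'E'
from bench import robot
from g import *
import json,sys
b=np.array(json.load(open("b.json")))
a,zc,aend,step=float(sys.argv[1]),float(sys.argv[2]),float(sys.argv[3]),float(sys.argv[4])
def st():
    p=robot.current_tcp_pos(); f=robot.current_contact_force()-b; q=p[:2]-C
    return q@u,q@v,p[2],f[:2]@u,f[:2]@v,f[2]
while a<aend:
    a=min(a+step,aend); robot.move_linear(P(a,zc),speed=30)
    s=st(); print(f"cmd {a:.1f} z {zc:.2f} | a {s[0]:.1f} lat {s[1]:.1f} z {s[2]:.2f} | F {s[3]:.1f} {s[4]:.1f} {s[5]:.1f} t {robot.current_t():.1f}")
    if s[5]<8: print("low fz")
    if s[3]<-22: print("high push"); break
    zc+=np.clip((s[5]-16)/8*0.5,-.5,.5)
print("a,zc",a,zc)
E
python3 push.py -57 24.5 -33 3
```

```text
cmd -54.0 z 24.50 | a -52.5 lat 0.0 z 26.23 | F -2.0 0.7 13.3 t 8.2
cmd -51.0 z 24.33 | a -49.5 lat 0.1 z 26.20 | F -2.6 -0.0 15.5 t 8.5
cmd -48.0 z 24.30 | a -46.5 lat 0.1 z 26.22 | F -3.4 0.7 15.0 t 8.7
cmd -45.0 z 24.24 | a -43.4 lat 0.1 z 26.25 | F -2.8 1.3 15.4 t 9.0
cmd -42.0 z 24.20 | a -40.4 lat 0.1 z 26.23 | F -3.0 0.7 14.7 t 9.2
cmd -39.0 z 24.12 | a -37.4 lat 0.1 z 26.24 | F -3.2 0.2 16.7 t 9.5
cmd -36.0 z 24.17 | a -35.1 lat 0.1 z 26.24 | F -4.3 0.5 18.0 t 9.7
cmd -33.0 z 24.29 | a -33.8 lat 0.2 z 26.23 | F -8.4 1.1 21.4 t 10.0
a,zc -33.0 24.628374888170274
```

```bash
python3 push.py -33 24.6 -18 2.5
python3 - <<'E'
from bench import robot
import cv2,pickle
d=robot.get_image("side"); pickle.dump(d,open("d2.pkl","wb"))
cv2.imwrite("pics/s3.png",cv2.resize(d["img"][179:244,228:348],None,fx=6.5,fy=6.5,interpolation=cv2.INTER_CUBIC))
E
```

```text
cmd -30.5 z 24.60 | a -31.3 lat 0.1 z 26.22 | F -7.3 0.2 18.1 t 10.2
cmd -28.0 z 24.73 | a -29.0 lat 0.1 z 26.23 | F -7.7 0.2 17.9 t 10.5
cmd -25.5 z 24.85 | a -27.5 lat 0.1 z 26.22 | F -11.5 0.5 19.0 t 10.7
cmd -23.0 z 25.04 | a -25.9 lat 0.2 z 26.22 | F -11.2 0.5 19.4 t 11.0
cmd -20.5 z 25.25 | a -23.1 lat 0.2 z 26.23 | F -10.0 0.9 17.0 t 11.2
cmd -18.0 z 25.31 | a -19.7 lat 0.2 z 26.23 | F -8.2 1.9 13.9 t 11.5
a,zc -18.0 25.17557104931306
```

View pics/s3.png

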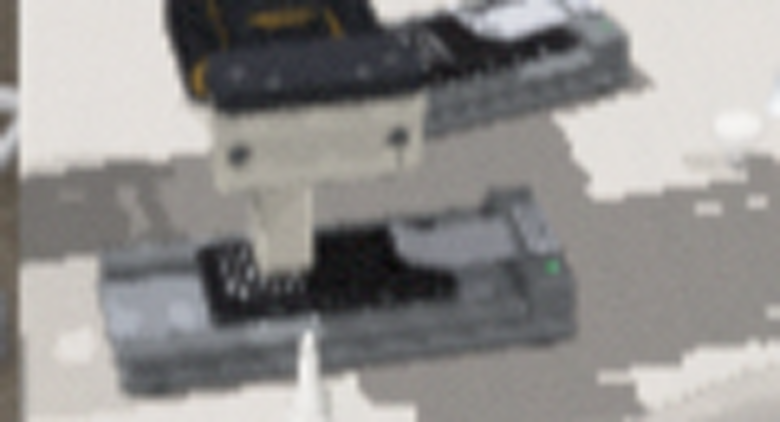

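The pack lies flat with its nose under the leaf: nose corner at side px ~(298,223), fingertip at ~(271,219). I'll keep pushing to the stop.

```bash
python3 push.py -18 25.1 14 2.5
```

```text
cmd -15.5 z 25.10 | a -16.7 lat 0.2 z 26.26 | F -7.1 1.4 14.8 t 11.8
cmd -13.0 z 25.03 | a -14.1 lat 0.2 z 26.23 | F -6.7 1.4 14.6 t 12.0
cmd -10.5 z 24.94 | a -11.5 lat 0.2 z 26.24 | F -6.5 0.6 15.4 t 12.3
cmd -8.0 z 24.90 | a -9.0 lat 0.2 z 26.24 | F -7.1 1.1 15.9 t 12.5
cmd -5.5 z 24.90 | a -6.5 lat 0.2 z 26.24 | F -6.7 0.4 15.4 t 12.8
cmd -3.0 z 24.86 | a -4.0 lat 0.2 z 26.26 | F -7.0 1.1 15.9 t 13.0
cmd -0.5 z 24.85 | a -1.5 lat 0.2 z 26.25 | F -7.1 0.4 15.5 t 13.3
cmd 2.0 z 24.82 | a 1.0 lat 0.2 z 26.23 | F -7.7 0.7 15.6 t 13.5
cmd 4.5 z 24.80 | a 3.0 lat 0.2 z 26.23 | F -9.4 0.5 16.5 t 13.8
cmd 7.0 z 24.83 | a 3.1 lat 0.2 z 26.23 | F -14.7 0.5 22.7 t 14.0
cmd 9.5 z 25.25 | a 3.3 lat 0.2 z 26.21 | F -19.7 -0.3 26.7 t 14.3
cmd 12.0 z 25.75 | a 3.4 lat 0.1 z 26.20 | F -25.2 -0.4 28.0 t 14.5
high push
a,zc 12.0 25.745538499200872
```

Run:
```python
from bench import robot
from g import *; import cv2,pickle
robot.move_linear(P(5,25.5),speed=30); print(robot.current_tcp_pos(),robot.current_contact_force())
robot.move_linear(P(4,60),speed=40)
robot.move_linear(P(-60,170),speed=150)
robot.move_ptp([330,-60,250],O)
print(robot.current_t(),robot.current_tcp_pos(),robot.current_contact_force())
d={n:robot.get_image(n) for n in("side","top")}; pickle.dump(d,open("d3.pkl","wb"))
t=d["top"]["img"]; s=d["side"]["img"]
cv2.imwrite("pics/t4.png",cv2.resize(t[196:284,300:390],None,fx=6.5,fy=6.5,interpolation=cv2.INTER_CUBIC))
cv2.imwrite("pics/s4.png",cv2.resize(s[179:244,228:348],None,fx=6.5,fy=6.5,interpolation=cv2.INTER_CUBIC))
cv2.imwrite("pics/t4f.png",t)
```

```text
[541.48084036 180.62461065  26.28320639] [-7.52911761 -1.49048415 12.73522712]
18.0583 [330.45140596 -59.79531938 249.72320497] [ 0.32334938 -0.43143656 -0.48216315]
```

View pics/t4.png

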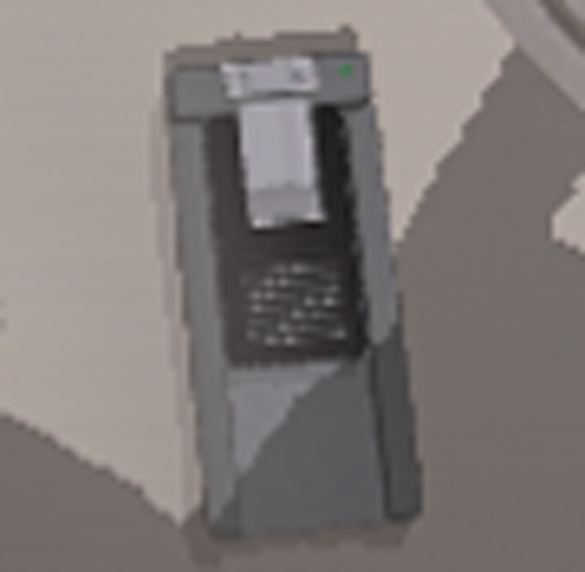

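View pics/s4.png

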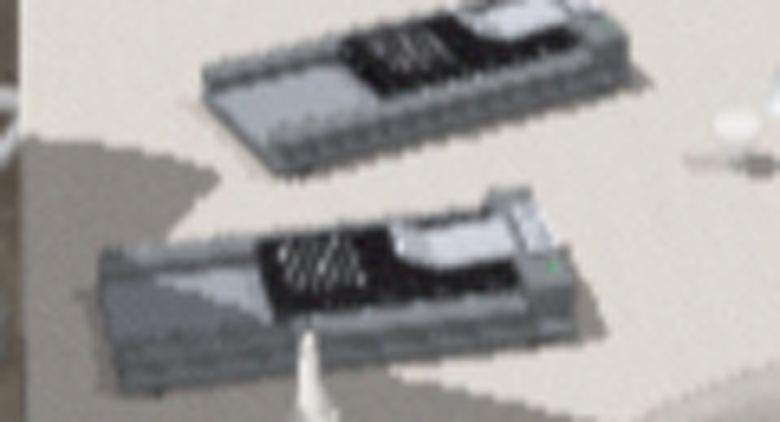

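Both views show the pack under the leaf up to the end block, with its tail at top px ~(346,251) and side px ~(269,228), like the full charger. I'll measure where the tail lies in each charger before handing in.

Run:
```python
from h import *; from g import *
import pickle
d=pickle.load(open("d3.pkl","rb")); T=d["top"];S=d["side"]
def tail(D,C,u,v,lats,z=26):
    g=np.arange(-60,0,.5); out=[]
    for lat in lats:
        q=proj(D,np.c_[C+g[:,None]*u+lat*v,np.full(len(g),z)]).astype(np.float32)
        p=cv2.remap(D["img"].max(2),q[:,:1],q[:,1:],1).ravel().astype(float)
        s=np.convolve(p,np.ones(3)/3,'same'); i=np.argmax(s[8:-20]-s[14:-14])+11; out.append(round(float(g[i]),1))
    return out
lats=range(-20,21,4)
print("loose top",tail(T,C,u,v,lats)); print("loose side",tail(S,C,u,v,lats))
# full charger: LED px and yaw from tail/side edges
t=T["img"].astype(float); sat=t[...,2]-t[...,0]
hsv=T["img"].astype(int); gm=(hsv[...,1]-hsv[...,2]>25)&(hsv[...,1]-hsv[...,0]>15); gm[:170]=0;gm[285:]=0;gm[:,:240]=0;gm[:,375:]=0
ys,xs=np.nonzero(gm); print("green",list(zip(xs,ys)))
m=(sat<7.5).astype(np.uint8); m[:170]=0;m[285:]=0;m[:,:240]=0;m[:,310:]=0
n,l,st,ce=cv2.connectedComponentsWithStats(m); k=1+st[1:,4].argmax()
c=max(cv2.findContours((l==k).astype(np.uint8),0,1)[0],key=len); W=onplane(T,c.reshape(-1,2).astype(float),22)[:,:2].astype(np.float32)
r=cv2.minAreaRect(W); print("full rect",r)
b=cv2.boxPoints(r); e=[b[1]-b[0],b[2]-b[1]]; e=max(e,key=np.linalg.norm); u2=e/np.linalg.norm(e); u2*=np.sign(u2[0]); v2=np.array([-u2[1],u2[0]])
C2=np.array(r[0]); print("yaw2",np.arctan2(u2[1],u2[0]))
W1=onplane(T,[[346,240]],22)
print("full top",tail(T,C2,u2,v2,lats)); print("full side",tail(S,C2,u2,v2,lats))
```

```text
loose top [-28.0, -16.0, -27.0, -27.5, -27.0, -27.5, -27.0, -26.5, -27.5, -27.0, -27.0]
loose side [-28.5, -28.0, -28.5, -28.5, -28.0, -27.5, -27.0, -15.5, -27.0, -26.5, -26.0]
green [(np.int64(271), np.int64(184)), (np.int64(272), np.int64(184)), (np.int64(353), np.int64(206))]
full rect ((590.1153564453125, 352.851806640625), (176.63943481445312, 78.25509643554688), 21.98664665222168)
yaw2 0.3837396
full top [-29.5, -28.0, -28.5, -27.5, -28.0, -27.5, -27.5, -28.0, -27.5, -27.5, -27.5]
full side [-36.0, -36.5, -36.5, -36.0, -35.0, -35.0, -13.5, -33.5, -31.5, -27.0, -27.0]
```

Run:
```python
from bench import robot
print(robot.current_t(),robot.current_contact_force()); robot.hand_in(); print(robot.current_t())
```

```text
18.1583 [-0.338663    0.54742563  0.33088683]
the job is handed in; nothing more can be done
the job is handed in; nothing more can be done
```

I pushed the loose pack home under the leaf spring and handed the job in at about 18 s. The hand-in gives no verdict, so success rests on the checks below.

**What I did:** I closed the gripper and pressed on the ribbed pad until the pack lay flat, with the tip at 26.2 mm and about 14 N down. I then slid the pack along the bay, mostly at 13–19 N down. The resistance peaked at about 11 N as the nose passed under the leaf. At the stop, the tip stayed within about 0.4 mm while the push rose to 25 N. I eased off, lifted straight up and moved the arm clear.

**Last checks:**
- **Pack position:** Both pictures show the pack flat under the leaf and up to the end block. Its tail is about 27.1 mm behind the charger's centre in the top view, where 26 mm is expected. The same measurement on the full charger gave about 27.7 mm, so the 1 mm looks like measuring bias.
- **Robot:** It was clear of everything, with about 0.7 N on the tool (sensor noise).

**What disagreed or was not checked:**
- **Side view:** For the loose pack it gave 26–28.5 mm. For the full charger it gave scattered, unusable values.
- **Force at the stop:** For a moment the push was 25 N forward and 28 N down, above the suggested 20 N for each.
- **Neighbours:** I did not measure the dropper, prism or lens case again. The planned path stayed clear of them and of the full charger.

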